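# Load a breaker into the test stand and hold the contact slide on the mark

## Robot

A 7-joint arm with a two-finger parallel gripper is mounted at the origin on a cart in front of the work surface, level with it; the furniture and walls round the work are solid. World frame = base frame: x ahead of the robot, y to its left, z up, the work surface at z = 0. Lengths are in m, angles in rad, forces in N, time in s.
With the tool pointing down it reaches from about 0.4 to 0.85 m from the base axis. Payload 4.5 kg.
Tool frame: the origin (TCP) lies on the mounting face of the last link; the fingertips stand 166 mm ahead of it and the grasp point (between the pads) lies 147 mm ahead of it; z points along the fingers, y is the line along which they close (so a half turn about z gives the same grasp; the last joint's range is limited). The gripper opens to 88 mm and grips with 3 to 60 N. Pads are 18 mm wide; open, the fingers measure 123 mm over their backs; the gripper's body (75 mm by 187 mm) begins 45 mm behind the grasp point.
Start: joints at [1.224, 0.689, -0.195, 1.565, 0.157, 0.902, -0.215], TCP at [0.232, -0.58, 0.405] pointing down, gripper open.
Joint ranges: [-3.01, 3.01], [-0.46, 2.08], [-1.47, 1.51], [0.13, 2.56], [-1, 4.14], [0.04, 2.09], [-2.66, 2.66]. Speed limits (rad/s): [2.57, 2.57, 3.14, 3.14, 3.14, 3.14, 3.14].

## Interface

Orientations are given as a unit quaternion [x, y, z, w].
In Python, from plant import r, snapshot gives the robot as it stands. The module is installed in compiled form; this text tells all that it offers.
- The arm moves only by the tool move_arm, never from a script. Its argument "rows" is a list of rows, each a list of 5 numbers: the shift along the tool's x, y, z in m, then the turn about the tool's z in rad, then the finger opening in m, from 0 to 0.0881. In form: [[dx, dy, dz, spin, claw], ...]. A call has 1 to 10 rows; each row shifts and turns the commanded pose from where the row before left it, along the tool's axes as they then stand; what a row does not reach is not made up. A row lasts 1/12 s, in which the tool goes at most 41.7 mm and 7.16 degrees, less where a joint would pass 70% of its speed; a pose out of reach is approached as far as the arm can. A call with a gripper value outside its range is refused whole. The fingers move at their own pace and stop on an object; "newtons" is the grip in N (left out, the last holds). Time passes only in rows, so rows that do not move let the fingers close. It gives the time, the measured TCP pose, the force, the opening and the grip force at its end, in the units of the state.
- r.get_state(): the state, without advancing time (a new reading comes with each control period).
- snapshot(name): name is "scene" or "top" or "wrist"; returns a dict with "color" (400x640x3 uint8, red, green, blue), "depth" (400x640 float32, m along the optical axis (not along the pixel's ray), 0 where there is no reading), "mtx" (3x3 intrinsics, pixels), "dist" ([k1, k2, p1, p2, k3] as OpenCV has them; the pictures are not rectified), "eye" and "orientation" of the camera in the world. Camera axes: x right, y up, looking along -z (the intrinsics and any distortion apply to the point x, -y, -z); pixel columns grow to the right and rows downward; lengths in m; the calibration is good to about 2 mm. A picture is of the moment at which its call begins.
- r.finish_job(): hands the job in; it is judged then, once.
The state is a dict: "clock": time; "q": joint angles; "qd": joint speeds; "joint_torque": joint torques, N m; "tool_pos": TCP position; "eef_rot": TCP orientation; "contact_force": force on the tool from outside, world axes, zero at the start; "moment": the same for the moment, N m; "opening": opening from 0.0 (shut) to 1.0 (fully open); "finger_force": force on a finger pad.
Only numpy, scipy, OpenCV 4.12 (cv2) and the standard library are available. Lean on these libraries where they do the work, as an engineer would, in place of code of your own. Each camera call takes 0.05 s, during which the arm holds its last target. There are 200 camera calls.

## Task

Stand the single-pole breaker upright and fully down in the slot of the test stand and let go of it. Then draw the stand's orange spring-return handle out until its red pointer is level with the green mark clip on the scale, and keep it there: the program finishes while still holding the handle out at the mark. Leave the mug, the three-pole breaker and the contactor where they are.

Things in the scene. Friction and masses are not known exactly. Their poses are not given: they have to be found in the camera images.
- breaker_center (a point): Centre (half-way up, 37 mm above its foot) of the single-pole breaker, a light grey slab standing loose on the bench with its black toggle up: 85 mm along its x, 18 mm along its y, 74 mm high (the main body is 64 mm high). About 0.12 kg. z is up. Take it across the 18 mm width, above its lower 16 mm, which will be inside the slot.
- stand: Test stand, fixed: dark base plate 345 x 125 x 8 mm (x = -195 to +150 mm) with a grey nest block 112 (x) x 56 (y) mm, top 32 mm above the bench, and low guides beside it (top 32 mm, out to y = +-50 mm). Origin on the bench plane under the nest centre; z up; the handle side is -x and the handle is drawn along -x.
- crosshead (a point): Top centre of the slide's black crosshead behind the nest, 65 mm above the bench, 94 mm wide along y; 129 mm to the +x of the nest centre with the slide home. It carries two brass contact pins towards the nest. It comes nearer as the handle is drawn; only the pins reach the breaker, and they enter its end freely.
- nest_mouth (a point): Centre of the slot's mouth on top of the nest block, 32 mm above the bench. The slot is 88 mm along its x (the stand's x) and 21 mm along y, 16 mm deep with a flat floor, edges bevelled 2 mm. The breaker goes in upright, lengthwise along x, either way round; when it is home its centre lies 21 mm above this point.
- handle (a point): Centre of the orange upright handle block with rounded edges on the slide, 14 mm thick along x (the draw direction), 46 mm wide along y, 44 mm high, centre 83 mm above the bench, axes as the stand's. It sits on a 12 mm stem. With the slide home it is 115 mm in front of (-x of) the nest centre, with 52 mm free to the nest block. Draw it along the stand's -x.
- pull_slide (a joint): How far the slide is drawn out along the stand's -x, in m: 0 home, end stop at 0.070. Springs pull it home with 4.5 N at 0 rising by 1.5 N per 10 mm (about 10 to 13 N at the mark); it returns as soon as it is let go.
- pointer (a point): Tip of the red pointer on the slide, 56 mm to the stand's +y of the handle and 28 mm above the bench; it moves with the slide, over an aluminium scale with 5 mm ticks. Axes as the stand's.
- mark (a point): Middle line of the green mark clip (10 mm long along x) on the scale, 23 mm above the bench; it is fixed 35 to 55 mm to the -x of the pointer's home place and does not move during the job. Axes as the stand's.
- mug: White mug, about 78 x 110 x 97 mm, origin under its centre; loose, to be left alone.
- three_pole: Light grey three-pole breaker, 85 x 53 x 74 mm, origin under its centre; loose, to be left alone.
- contactor: Cream and dark grey contactor, 80 x 45 x 82 mm, origin under its centre; loose, to be left alone.
- breaker: The single-pole breaker again, origin at the centre of its foot.
Mind the look-alikes: they are no part of the job. What is meant by the breaker is not turquoise, and is the smaller of those in its own colour.

How it is judged:
By the outcome, as a careful person would: the job done as asked, in the order asked, and still so for the second after the job is handed in, while the arm keeps its last pose, push and grip.
It also fails if it takes over 51 s, if anything falls off the work surface, if the arm or the gripper's body presses on something with over 40 N, if the wrist force passes 120 N, or if a joint passes its speed limit or range.

## Working session

There is one attempt and no reset: what is moved stays moved. The work goes in short steps, Python scripts to look and compute and a tool call to move; the robot and the scene stay as the last step left them, time stands still between calls to the robot, and variables do not carry over. Pictures are saved under pics/ and viewed, at most 10 in all, crops included, and the job is handed in when it is done.

Besides the shell and the picture viewer there is one more tool, called after "Call:" by a JSON object that holds its "name" and its "arguments", one argument or row to a line. move_arm: Moves the arm, as the interface text tells. Its arguments: {"type":"object","properties":{"rows":{"type":"array"},"newtons":{"type":"number"}},"required":["rows"]}

```bash
mkdir -p pics
cat > h.py <<'E'
import numpy as np, cv2
from plant import r, snapshot
from scipy.spatial.transform import Rotation as R
def snap(n,f=None):
    s=snapshot(n); np.savez(f'{f or n}.npz',**s)
    cv2.imwrite(f'pics/{f or n}.png',s['color'][:,:,::-1]); return s
def load(f): return dict(np.load(f'{f}.npz'))
def rays(s,uv):
    p=cv2.undistortPoints(np.array(uv,float).reshape(-1,1,2),s['mtx'],s['dist'])[:,0]
    d=np.c_[p[:,0],-p[:,1],-np.ones(len(p))]
    return R.from_quat(s['orientation']).apply(d)
def at_z(s,uv,z):
    d=rays(s,uv); return s['eye']+d*((np.array(z)-s['eye'][2])/d[:,2])[:,None]
def at_depth(s,uv):
    d=rays(s,uv); return s['eye']+d*np.array([s['depth'][int(v),int(u)] for u,v in uv])[:,None]
E
python3 - <<'E'
from h import *
for n in('scene','top'):
    s=snap(n); print(n,s['eye'],s['orientation'],s['mtx'].tolist(),s['dist'])
t=r.get_state(); print(t['clock'],t['tool_pos'],t['eef_rot'],t['opening'])
E
```

```text
scene [0.01927994 0.60778382 0.47456314] [-0.1898139   0.49812525  0.79176983 -0.29823223] [[405.0014156253296, 0.0, 319.1326177305272], [0.0, 405.0014156253296, 198.45793820530452], [0.0, 0.0, 1.0]] [0.03341463 0.         0.         0.         0.        ]
top [ 0.40888821 -0.03022614  1.32553547] [ 0.04414927 -0.05644403 -0.69958612  0.71094597] [[459.24454518091636, 0.0, 318.6960320721884], [0.0, 459.24454518091636, 198.84816503269514], [0.0, 0.0, 1.0]] [-0.11692063  0.          0.          0.          0.        ]
0.1 [ 0.23220268 -0.57995423  0.40400201] [ 9.81913377e-01  1.89328926e-01 -2.05867917e-04 -7.96592905e-04] 1.0005898233994581
```

View pics/top.png

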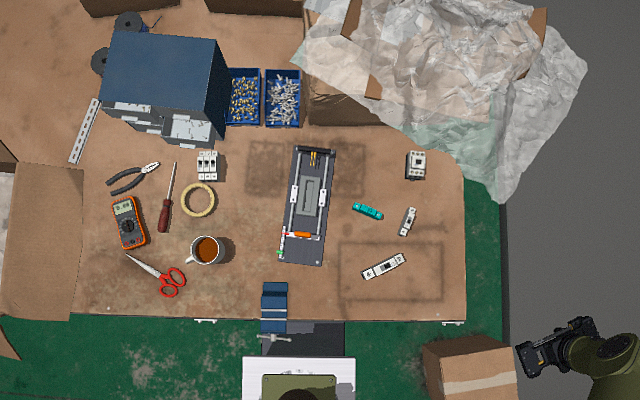

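View pics/scene.png

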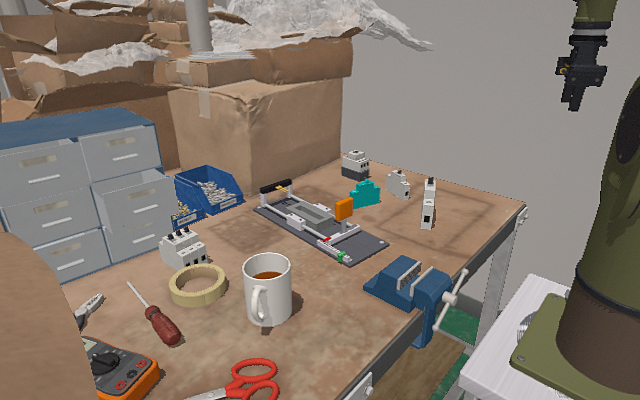

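Top view: the candidates are turquoise (367,210), small grey (408,221) and long grey (383,266, about 45 px, 125 mm). The small grey at (408,221), about 30 px or 85 mm, fits: it is not turquoise and is the smaller grey one. I'll confirm it in an enlarged crop.

Run:
```python
from h import *
im=cv2.imread('pics/top.png')
a=cv2.resize(im[140:275,270:340],None,fx=4.4,fy=4.4,interpolation=cv2.INTER_CUBIC)
b=cv2.resize(im[195:285,345:430],None,fx=5.6,fy=5.6,interpolation=cv2.INTER_CUBIC)
H=594; c=np.zeros((H,a.shape[1]+b.shape[1],3),np.uint8); c[:a.shape[0],:a.shape[1]]=a[:H]; c[:b.shape[0],a.shape[1]:]=b
print(a.shape,b.shape); cv2.imwrite('pics/crop1.png',c)
```

```text
(594, 308, 3) (504, 476, 3)
```

View pics/crop1.png

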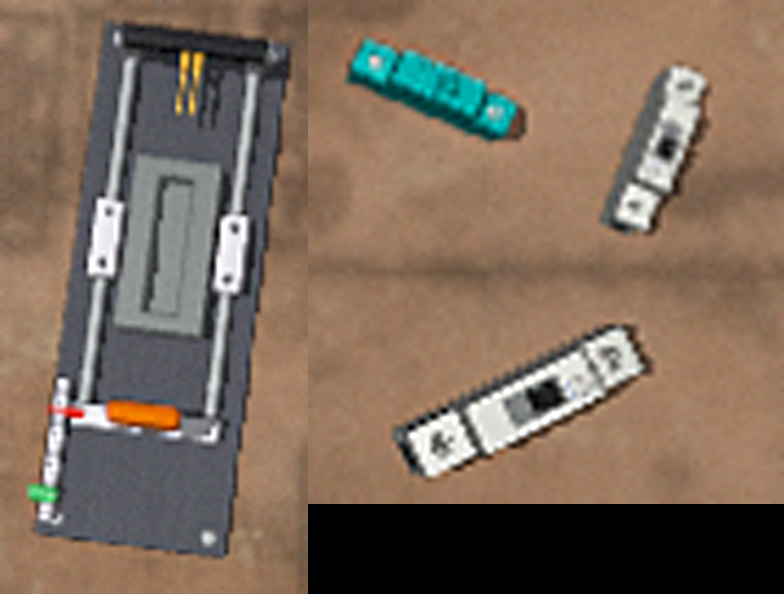

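The crop shows the target breaker at crop (665,150), i.e. top pixel (408,221); it has short end shoulders and a black toggle. The stand's handle is at crop (143,415), the pointer at (55,410) and the mark at (42,494).

Run:
```python
from h import *
s=load('top')
c=lambda L:[(270+x/4.4,140+y/4.4) for x,y in L]
n=at_z(s,c([(138,155),(222,166),(205,335),(113,325)]),.032); print(n,n.mean(0))
ax=(n[0]+n[1]-n[2]-n[3])[:2]; print('len',np.linalg.norm(ax)/2, np.linalg.norm(n[0]-n[1]),'yaw',np.degrees(np.arctan2(ax[1],ax[0])))
b=at_z(s,c([(110,23),(287,43),(226,555),(38,530)]),.008); print(b); ax=(b[0]+b[1]-b[2]-b[3])[:2];print('plate',np.linalg.norm(ax)/2,np.linalg.norm(b[0]-b[1]),'yaw',np.degrees(np.arctan2(ax[1],ax[0])))
yaw=np.arctan2(ax[1],ax[0]); u=np.array([np.cos(yaw),np.sin(yaw),0]); v=np.array([-u[1],u[0],0])
o=b.mean(0)+u*.0225; o[2]=0; print('o',o)
for nm,p,z in(('slot',(168,247),.032),('handle',(143,413),.105),('ptr',(52,409),.028),('mark',(42,494),.023),('cross',(196,48),.065)):
    q=at_z(s,c([p]),z)[0]; print(nm,q,'stand',(q-o)@u,(q-o)@v)
uv=[(x,y) for x in range(396,422) for y in range(203,240)]
P=at_depth(s,uv); m=(P[:,2]>.035)&(P[:,2]<.09); Q=P[m]; print('brk',m.sum(),Q.mean(0),Q[:,2].max(),np.percentile(Q[:,2],[10,50,90]))
(cx,cy),wh,a=cv2.minAreaRect((Q[:,:2]*1000).astype(np.float32)); print(cx,cy,wh,a)
w=np.linalg.eigh(np.cov(Q[:,:2].T)); print(np.degrees(np.arctan2(*w[1][::-1,1])))
cc=[(345+(x-308)/5.6,195+y/5.6) for x,y in [(675,65),(707,78),(650,235),(615,222)]]
k=at_z(s,cc,.046); print(k,k.mean(0))
```

```text
[[ 0.66203782 -0.00070483  0.032     ]
 [ 0.65573971 -0.05553332  0.032     ]
 [ 0.5449768  -0.04616986  0.032     ]
 [ 0.55043847  0.01312526  0.032     ]] [ 0.6032982  -0.02232069  0.032     ]
len 0.11178429764892006 0.05518903334259586 yaw -5.95471571478209
[[ 0.75656326  0.02049759  0.008     ]
 [ 0.74505471 -0.09839982  0.008     ]
 [ 0.40462535 -0.06224587  0.008     ]
 [ 0.41874926  0.05967672  0.008     ]]
plate 0.3412070952280486 0.11945309489319024 yaw -6.337914992604824
o [ 0.60361062 -0.02260166  0.        ]
slot [ 0.60179222 -0.02134536  0.032     ] stand -0.0019459740117607686 0.0010478869365817078
handle [ 0.48932389 -0.00856391  0.105     ] stand -0.11513788370290948 0.001335614934882473
ptr [0.49597132 0.05125633 0.028     ] stand -0.11513475623601693 0.06152406303862629
mark [0.44164389 0.05665256 0.023     ] stand -0.1697258526470294 0.060889997812329455
cross [ 0.72605923 -0.03714032  0.065     ] stand 0.1233051624077246 -0.0009324456899145907
brk 221 [ 0.53396601 -0.30038718  0.05623559] 0.07937742065500086 [0.04436197 0.05797659 0.06768573]
535.2067260742188 -302.08172607421875 (18.78377914428711, 84.95243072509766) 67.53644561767578
158.04135253907177
[[ 0.57484495 -0.31161851  0.046     ]
 [ 0.56848242 -0.32794169  0.046     ]
 [ 0.48874904 -0.29794622  0.046     ]
 [ 0.49504442 -0.28026037  0.046     ]] [ 0.53178021 -0.3044417   0.046     ]
```

Call:
{"name": "move_arm", "arguments": {
  "rows": [
    [0.038,-0.0145,0,0,0.0881],
    [0.038,-0.0145,0,0,0.0881],
    [0.038,-0.0145,0,0,0.0881],
    [0.038,-0.0145,0,0,0.0881],
    [0.038,-0.0145,0,0,0.0881],
    [0.038,-0.0145,0,0,0.0881],
    [0.038,-0.0145,0,0,0.0881],
    [0.038,-0.0145,0,0,0.0881],
    [0.038,-0.0145,0,0,0.0881],
    [0.038,-0.0145,0,0,0.0881]
  ]
}}

```text
clock: 0.93
tool_pos: [0.5322, -0.3027, 0.4044]
eef_rot: [0.982, 0.189, -0.0, -0.0]
contact_force: [0.4, -0.7, 0.0]
opening: 0.998
finger_force: 0.0
```

Call:
{"name": "move_arm", "arguments": {
  "rows": [
    [0,0,0.014,0.11,0.05],
    [0,0,0.014,0.11,0.05],
    [0,0,0.014,0.11,0.05],
    [0,0,0.014,0.11,0.05],
    [0,0,0.014,0.11,0.05],
    [0,0,0.014,0.11,0.05],
    [0,0,0.014,0.1,0.05],
    [0,0,0,0,0.05],
    [0,0,0,0,0.05]
  ]
}}

```text
clock: 1.68
tool_pos: [0.531, -0.304, 0.306]
eef_rot: [0.982, -0.187, -0.001, -0.0]
contact_force: [0.1, 1.1, 0.3]
opening: 0.56
finger_force: 0.0
```

```bash
cat >> h.py <<'E'
def pose():
    t=r.get_state(); M=R.from_quat(t['eef_rot']); m=M.as_matrix()
    print('t',t['clock'],'tcp',np.round(t['tool_pos'],4),'th',round(np.degrees(np.arctan2(m[1,0],m[0,0])),2),'z',np.round(m[:,2],4),'F',np.round(t['contact_force'],1),'op',round(t['opening']*88.1,1),'ff',t['finger_force'],'q7',round(t['q'][6],2))
    return t,M
def todo(target,th):   # target for grasp point xyz; prints tool-frame shift & spin
    t,M=pose(); g=np.array(t['tool_pos'])+M.apply([0,0,.147]); m=M.as_matrix()
    print('grasp',np.round(g,4),'shift',np.round(M.inv().apply(np.array(target)-g),4),'spin',round(np.radians((np.degrees(np.arctan2(m[1,0],m[0,0]))-th+180)%360-180),4))
E
python3 - <<'E'
from h import *
todo([.534,-.3025,.06],-22.3); snap('wrist','w1')
E
```

```text
t 1.6833 tcp [ 0.531 -0.304  0.306] th -21.55 z [-2.2e-03  7.0e-04 -1.0e+00] F [0.1 1.1 0.3] op 49.3 ff 0.0 q7 -1.43
grasp [ 0.5307 -0.3039  0.159 ] shift [ 0.0028 -0.0026  0.099 ] spin 0.0131
```

View pics/w1.png

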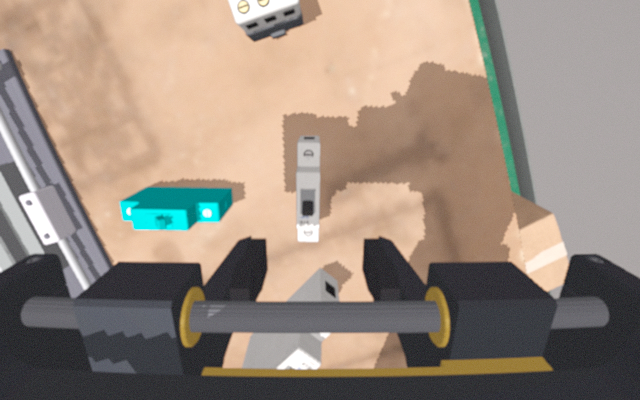

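The wrist view shows the target at (308,187), centred between the fingers and aligned with them. The turquoise one is at (175,208).

```bash
cat >> h.py <<'E'
def rect(s,box,zlo,zhi):
    u0,v0,u1,v1=box; uv=[(x,y) for x in range(u0,u1) for y in range(v0,v1)]
    P=at_depth(s,uv); Q=P[(P[:,2]>zlo)&(P[:,2]<zhi)]
    (c,wh,a)=cv2.minAreaRect((Q[:,:2]*1000).astype(np.float32)); w=np.linalg.eigh(np.cov(Q[:,:2].T))[1]
    print(len(Q),'rect',np.round(c,1),np.round(wh,1),round(a,2),'pca',round(np.degrees(np.arctan2(*w[::-1,1])),2),'mean',Q.mean(0).round(4))
    return Q
E
python3 - <<'E'
from h import *
s=load('w1'); print(s['eye'])
Q=rect(s,(280,125,340,250),.035,.09); rect(s,(280,125,340,250),.058,.09)
print(np.percentile(Q[:,2],[5,25,50,75,95]))
# top corners edges: ends of body
print(at_depth(s,[(308,150),(308,185),(308,208),(308,232)]))
print(at_z(s,[(298,165),(321,165),(297,220),(320,220)],.064))
E
```

```text
[ 0.60153813 -0.33276221  0.28443804]
2320 rect [ 534.5 -300.7] [17.6 84.4] 67.82 pca 157.89 mean [ 0.5406 -0.3032  0.0563]
1361 rect [ 535. -301.] [17.5 44.8] 67.53 pca 157.24 mean [ 0.5364 -0.3015  0.0637]
[0.04424188 0.04553982 0.06211917 0.06308474 0.06874361]
[[ 0.5680821  -0.31435215  0.04611275]
 [ 0.5465503  -0.30606762  0.0634648 ]
 [ 0.53193398 -0.30032587  0.06976733]
 [ 0.5050098  -0.28903387  0.04718419]]
[[ 0.56318297 -0.3050005   0.064     ]
 [ 0.55710132 -0.32040106  0.064     ]
 [ 0.52414585 -0.28805599  0.064     ]
 [ 0.51772295 -0.30433184  0.064     ]]
```

Call:
{"name": "move_arm", "arguments": {
  "rows": [
    [0.003,-0.004,0.02,0.012,0.05],
    [0,0,0.03,0,0.05],
    [0,0,0.03,0,0.05],
    [0,0,0.02,0,0.05],
    [0,0,0.014,0,0.05],
    [0,0,0,0,0.05],
    [0,0,0,0,0.05]
  ]
}}

```text
clock: 2.32
tool_pos: [0.5357, -0.3021, 0.1932]
eef_rot: [0.981, -0.194, 0.0, 0.0]
contact_force: [0.6, 0.2, 1.1]
opening: 0.567
finger_force: 0.0
```

Call:
{"name": "move_arm", "arguments": {
  "rows": [
    [0,0,0,0,0.01],
    [0,0,0,0,0.01],
    [0,0,0,0,0.01],
    [0,0,0,0,0.01],
    [0,0,0,0,0.01],
    [0,0,0,0,0.01]
  ],
  "newtons": 20
}}

```text
clock: 2.82
tool_pos: [0.5357, -0.3018, 0.1933]
eef_rot: [0.981, -0.194, 0.0, 0.0]
contact_force: [-0.2, 0.8, 2.8]
opening: 0.199
finger_force: 19.7
```

Run:
```python
from h import *
todo([.535,-.3012,.045],-22.3)
```

```text
t 2.8167 tcp [ 0.5357 -0.3018  0.1933] th -22.41 z [ 8.e-04 -4.e-04 -1.e+00] F [-0.2  0.8  2.8] op 17.5 ff 19.708146024495363 q7 -1.44
grasp [ 0.5358 -0.3019  0.0463] shift [-0.001  -0.0004  0.0013] spin -0.0019
```

Call:
{"name": "move_arm", "arguments": {
  "rows": [
    [0,0,-0.02,0,0.01],
    [0,0,-0.035,0,0.01],
    [0,0,-0.04,0,0.01],
    [0,0,-0.035,0,0.01],
    [-0.005,-0.015,0,0,0.01],
    [-0.01,-0.028,0,0,0.01],
    [-0.0128,-0.033,0,0,0.01],
    [-0.0128,-0.033,0,0,0.01],
    [-0.0128,-0.033,0,0,0.01],
    [-0.0128,-0.033,0,0,0.01]
  ]
}}

```text
clock: 3.65
tool_pos: [0.5406, -0.1132, 0.3227]
eef_rot: [0.981, -0.195, -0.0, -0.0]
contact_force: [0.4, 0.5, -1.5]
opening: 0.199
finger_force: 19.7
```

Call:
{"name": "move_arm", "arguments": {
  "rows": [
    [-0.0128,-0.033,0,0,0.01],
    [-0.0128,-0.033,0,-0.09,0.01],
    [-0.005,-0.015,0,-0.1,0.01],
    [-0.005,-0.01,0,-0.093,0.01],
    [0,0,0,0,0.01],
    [0,0,0,0,0.01],
    [0,0,0,0,0.01]
  ]
}}

```text
clock: 4.23
tool_pos: [0.5393, -0.0188, 0.3227]
eef_rot: [0.998, -0.056, 0.0, 0.001]
contact_force: [0.2, -0.5, -0.7]
opening: 0.196
finger_force: 19.7
```

Run:
```python
from h import *
todo([.6033,-.0224,.17],-6.2); s=snap('wrist','w2'); print(s['eye'])
im=cv2.imread('pics/w2.png'); cv2.imwrite('pics/w2b.png',cv2.resize(im,None,fx=1.25,fy=1.25,interpolation=cv2.INTER_CUBIC))
```

```text
t 4.2333 tcp [ 0.5393 -0.0188  0.3227] th -6.44 z [ 0.     -0.0012 -1.    ] F [ 0.2 -0.5 -0.7] op 17.2 ff 19.716564640402794 q7 -1.67
grasp [ 0.5393 -0.019   0.1757] shift [ 0.064  -0.0038  0.0057] spin -0.0041
[ 0.61476451 -0.02787268  0.30136803]
```

View pics/w2b.png

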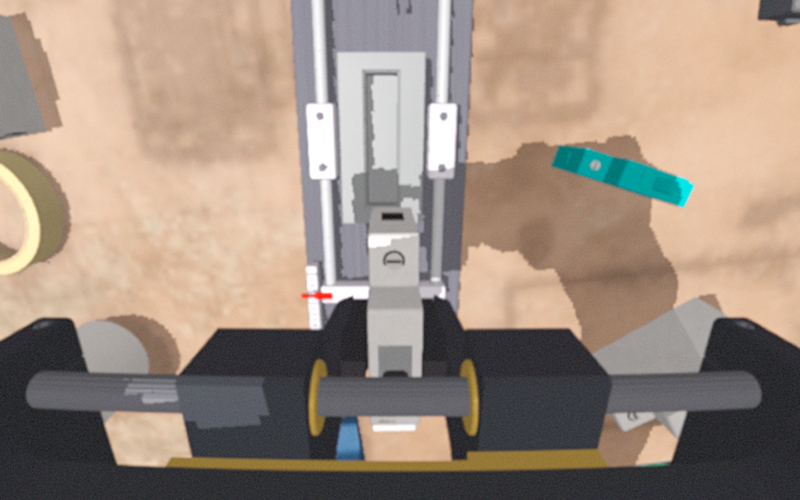

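The wrist view shows the nest block's far edge at (336..426, 53) and the slot's far end at (363..400, 70). The held breaker is in front, spanning rows 208–430 at about x=393.

Run:
```python
from h import *
s=load('w2'); k=1.25
c=lambda L:[(x/k,y/k) for x,y in L]
e=at_z(s,c([(336,53),(426,53),(338,200),(425,200)]),.032); print('block',e)
mid=[(e[0]+e[1])/2,(e[2]+e[3])/2]; d=mid[0]-mid[1]; print('yaw block',np.degrees(np.arctan2(d[1],d[0])),np.degrees(np.arctan2(*(e[0]-e[2])[1::-1])),np.degrees(np.arctan2(*(e[1]-e[3])[1::-1])),'w',np.linalg.norm(e[0]-e[1]))
sl=at_z(s,c([(363,70),(400,70)]),.032); print('slot end',sl,np.linalg.norm(sl[0]-sl[1]))
p=at_z(s,c([(294,100),(470,100),(306,250),(463,250)]),.008); print('plate',p)
# block top by depth
Q=rect(s,(262,36,348,160),.029,.035)
# finest: sides of block and slot via depth in stand coords
yaw=np.radians(-6.2); u=np.array([np.cos(yaw),np.sin(yaw)]); v=np.array([-u[1],u[0]]); o=np.array([.6033,-.0224])
a=(Q[:,:2]-o)@u; b=(Q[:,:2]-o)@v
for lo in(-.03,-.01,.01,.03,.048):
    m=(abs(a-lo)<.004); bb=np.sort(b[m]); g=np.diff(bb); i=g.argmax(); print(lo,bb[0].round(4),bb[-1].round(4),'gap',bb[i].round(4),bb[i+1].round(4))
print('a max',a.max()); 
B=rect(s,(285,165,350,330),.165,.215); print(np.percentile(B[:,2],[5,50,95]))
B=rect(s,(285,165,350,300),.171,.18)
```

```text
block [[ 0.662456    0.00286019  0.032     ]
 [ 0.65598353 -0.05399887  0.032     ]
 [ 0.56844112  0.01574657  0.032     ]
 [ 0.56158533 -0.04481506  0.032     ]]
yaw block -6.681022473192513 -7.804752349447182 -5.556699721237454 w 0.05722626279921048
slot end [[ 0.65038323 -0.01287885  0.032     ]
 [ 0.64770032 -0.03647671  0.032     ]] 0.023749888218094657
plate [[ 0.63955112  0.04005592  0.008     ]
 [ 0.62537929 -0.08476511  0.008     ]
 [ 0.52748739  0.05109542  0.008     ]
 [ 0.51348169 -0.07282214  0.008     ]]
5717 rect [612.7 -19.5] [73.8 95.2] 83.34 pca 172.04 mean [ 0.6164 -0.0201  0.0306]
-0.03 -0.0242 0.0315 gap -0.0075 0.0142
-0.01 -0.0325 0.0405 gap -0.0076 0.0145
0.01 -0.032 0.0395 gap -0.0076 0.0142
0.03 -0.0249 0.0311 gap -0.0076 0.0139
0.048 -0.0246 0.0305 gap -0.0068 -0.006
a max 0.05680272922644156
6182 rect [556.  -20.9] [49.  30.3] 6.67 pca 176.03 mean [ 0.5563 -0.0222  0.1848]
[0.17200862 0.18841781 0.19827008]
2181 rect [555.8 -21. ] [49.4 28.9] 4.92 pca 170.29 mean [ 0.5667 -0.0227  0.1751]
```

Run:
```python
from h import *
s=load('w2'); t,M=pose(); g=np.array(t['tool_pos'])+M.apply([0,0,.147])
uv=[(x,y) for x in range(288,342) for y in range(160,300)]
P=at_depth(s,uv); L=M.inv().apply(P-g)  # tool frame
print('tool-frame of breaker: shoulder')
m=(abs(L[:,2])<.004); Q=L[m]; 
for x in (.022,.026,.030,.034,.038,.042,.046):
    q=Q[abs(Q[:,0]-x)<.002]
    if len(q)>3: q=q[abs(q[:,1])<.013]; print(x,len(q),q[:,1].min().round(4),q[:,1].max().round(4),q[:,2].mean().round(4))
m=(L[:,2]<.025)&(L[:,2]>-.03)&(abs(L[:,1])<.011); print('xmax',np.percentile(L[m][:,0],[97,99,100]))
f=L[(L[:,2]>.006)&(L[:,2]<.025)&(abs(L[:,1])<.007)]; print('end face x',len(f),np.median(f[:,0]),f[:,2].max())
m=(L[:,2]<-.014)&(L[:,2]>-.02)&(abs(L[:,1])<.012); print('main body x',np.percentile(L[m][:,0],[1,50,99]),np.percentile(L[m][:,1],[1,99]))
# nest in the same tool frame, by depth
uv=[(x,y) for x in range(240,380) for y in range(36,180)]
P=at_depth(s,uv); L=M.inv().apply(P-g); m=(P[:,2]>.028)&(P[:,2]<.035); Q=L[m]; Q=Q[abs(Q[:,1]-0)<.045]
for x in (.045,.055,.065,.075,.085,.1,.115):
    b=np.sort(Q[abs(Q[:,0]-x)<.003][:,1]); 
    if len(b)>9: i=np.diff(b).argmax(); print(x,b[0].round(4),b[-1].round(4),'gap',b[i].round(4),b[i+1].round(4), 'mid',((b[i]+b[i+1])/2).round(4))
c=Q[abs(Q[:,1]-Q[:,1].mean())<.008]; print('block end x',Q[:,0].max(), 'slot far end x', c[:,0].min())
```

```text
t 4.2833 tcp [ 0.5393 -0.019   0.3227] th -6.45 z [ 1.0e-04 -1.2e-03 -1.0e+00] F [ 0.3  0.  -0.2] op 17.5 ff 19.716612976044416 q7 -1.67
tool-frame of breaker: shoulder
0.022 398 -0.0083 0.0092 -0.0006
0.026 350 -0.0082 0.0089 0.0008
0.03 348 -0.0081 0.0089 0.0008
0.034 369 -0.0081 0.0092 0.0011
0.038 393 -0.008 0.0092 0.0016
0.042 48 -0.0076 0.0083 0.0028
xmax [0.04020273 0.04040922 0.04092786]
end face x 318 0.04014366044958198 0.024789603379708026
main body x [-0.00212347  0.00987025  0.02101745] [-0.00920385  0.00977235]
0.045 -0.0449 0.0426 gap -0.0182 0.0035 mid -0.0073
0.055 -0.0447 0.042 gap -0.0181 0.0034 mid -0.0073
0.065 -0.0449 0.0427 gap -0.0186 0.0034 mid -0.0076
0.075 -0.045 0.0421 gap -0.0184 0.0034 mid -0.0075
0.085 -0.0449 0.0428 gap -0.0182 0.0033 mid -0.0074
0.1 -0.0359 0.0204 gap -0.0187 0.0033 mid -0.0077
0.115 -0.0354 0.0202 gap 0.0 0.0008 mid 0.0004
block end x 0.12056123384089726 slot far end x 0.0196868294868883
```

Call:
{"name": "move_arm", "arguments": {
  "rows": [
    [0.015,-0.004,0,-0.005,0.01],
    [0.026,-0.004,0,0,0.01],
    [0.02,0,0,0,0.01],
    [0.005,0,0.01,0,0.01],
    [0,0,0.025,0,0.01],
    [0,0,0.025,0,0.01],
    [0,0,0.015,0,0.01],
    [0,0,0.003,0,0.01],
    [0,0,0,0,0.01],
    [0,0,0,0,0.01]
  ]
}}

```text
clock: 5.12
tool_pos: [0.6057, -0.017, 0.2451]
eef_rot: [0.999, -0.052, 0.0, 0.0]
contact_force: [0.9, 1.2, -0.5]
opening: 0.196
finger_force: 19.7
```

Run:
```python
from h import *
s=snap('wrist','w3'); t,M=pose(); g=np.array(t['tool_pos'])+M.apply([0,0,.147]); print(g)
uv=[(x,y) for x in range(230,400) for y in range(0,330)]
P=at_depth(s,uv); L=M.inv().apply(P-g); np.set_printoptions(suppress=True)
f=L[(L[:,2]>.006)&(L[:,2]<.035)&(abs(L[:,1])<.007)&(L[:,0]<.05)]; print('end face x',len(f),np.median(f[:,0]),'zmax',f[:,2].max())
Q=L[(abs(L[:,2])<.004)&(abs(L[:,0]-.033)<.006)&(abs(L[:,1])<.013)]; print('brk y',np.percentile(Q[:,1],[1,99]))
m=(P[:,2]>.027)&(P[:,2]<.036); Q=L[m]; print('nest n',len(Q)); Q=Q[abs(Q[:,1])<.032]
for x in (.043,.048,.053): 
    b=np.sort(Q[abs(Q[:,0]-x)<.002][:,1]); print(x,len(b),b[[0,-1]] if len(b) else '')
print('block xmax',np.percentile(Q[:,0],[99,100]))
im=cv2.imread('pics/w3.png'); cv2.imwrite('pics/w3b.png',cv2.resize(im[0:300,180:460],None,fx=2,fy=2,interpolation=cv2.INTER_CUBIC))
```

```text
t 5.1667 tcp [ 0.606  -0.0168  0.2456] th -5.97 z [ 1.5e-03 -4.0e-04 -1.0e+00] F [ 0.3  0.3 -0.9] op 17.6 ff 19.716676902025938 q7 -1.66
[ 0.60619448 -0.0168927   0.09859214]
end face x 431 0.03972458859234945 zmax 0.03498892839842355
brk y [-0.00753454  0.00933552]
nest n 9570
0.043 478 [-0.02508899  0.03075942]
0.048 549 [-0.02492432  0.03045202]
0.053 534 [-0.0252912   0.03112245]
block xmax [0.05420309 0.12604551]
```

View pics/w3b.png

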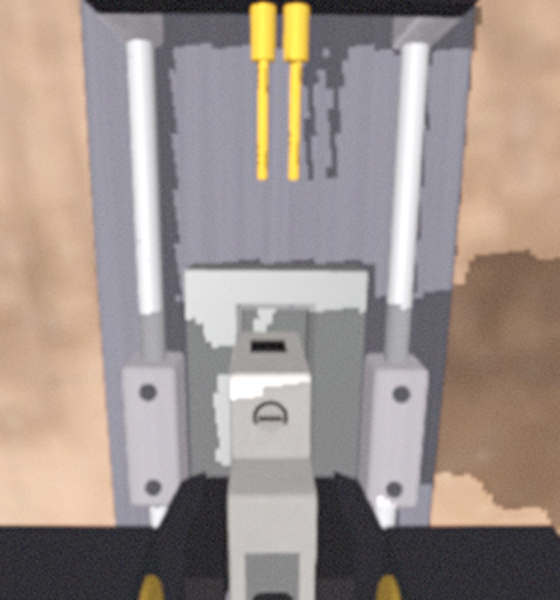

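The near view shows the breaker end (face at crop x 232–308, row 345) just above the slot's far end (237–313, row 305). It is about 2 mm off laterally, so I'll correct that and lower.

Call:
{"name": "move_arm", "arguments": {
  "rows": [
    [0.001,0.002,0,0.005,0.01],
    [0,0,0.008,0,0.01],
    [0,0,0.008,0,0.01],
    [0,0,0.004,0,0.01],
    [0,0,0.003,0,0.01],
    [0,0,0.003,0,0.01],
    [0,0,0,0,0.01]
  ]
}}

```text
clock: 5.75
tool_pos: [0.6063, -0.0183, 0.2179]
eef_rot: [0.999, -0.054, -0.001, 0.0]
contact_force: [0.3, 0.5, -0.8]
opening: 0.194
finger_force: 19.7
```

Run:
```python
from h import *
t,M=pose(); print(np.round(t['moment'],2))
```

```text
t 5.75 tcp [ 0.6063 -0.0183  0.2179] th -6.19 z [-0.0012  0.     -1.    ] F [ 0.3  0.5 -0.8] op 17.1 ff 19.716788940131664 q7 -1.66
[ 0.05 -0.   -0.03]
```

Call:
{"name": "move_arm", "arguments": {
  "rows": [
    [0,0,0.002,0,0.01],
    [0,0,0.002,0,0.01],
    [0,0,0.002,0,0.01],
    [0,0,0.001,0,0.01],
    [0,0,0.001,0,0.01],
    [0,0,0.001,0,0.01],
    [0,0,0,0,0.01]
  ]
}}

```text
clock: 6.33
tool_pos: [0.6065, -0.0184, 0.2096]
eef_rot: [0.999, -0.054, -0.0, 0.0]
contact_force: [-0.5, -0.7, -1.5]
opening: 0.198
finger_force: 19.7
```

Run:
```python
from h import *
t,M=pose(); print(np.round(t['moment'],2))
```

```text
t 6.3333 tcp [ 0.6065 -0.0184  0.2096] th -6.19 z [-2.e-04 -0.e+00 -1.e+00] F [-0.5 -0.7 -1.5] op 17.5 ff 19.716676510870457 q7 -1.66
[0.06 0.03 0.03]
```

Call:
{"name": "move_arm", "arguments": {
  "rows": [
    [0,0,0.0007,0,0.01],
    [0,0,0.0007,0,0.01],
    [0,0,0,0,0.01]
  ]
}}

```text
clock: 6.58
tool_pos: [0.6066, -0.0181, 0.2091]
eef_rot: [0.999, -0.054, 0.0, -0.0]
contact_force: [-2.1, 0.1, 4.4]
opening: 0.195
finger_force: 19.9
```

Call:
{"name": "move_arm", "arguments": {
  "rows": [
    [0,0,0.0007,0,0.01],
    [0,0,0,0,0.01]
  ]
}}

```text
clock: 6.75
tool_pos: [0.6066, -0.018, 0.209]
eef_rot: [0.999, -0.054, 0.0, -0.0]
contact_force: [-2.4, 1.8, 9.9]
opening: 0.196
finger_force: 19.9
```

Call:
{"name": "move_arm", "arguments": {
  "rows": [
    [0,0,-0.001,0,0.01],
    [0,0,0,0,0.045],
    [0,0,0,0,0.045],
    [0,0,0,0,0.045],
    [0,0,0,0,0.045],
    [0,0,-0.015,0,0.045],
    [0,0,-0.03,0,0.045],
    [0,0,-0.035,0,0.045],
    [0,0,-0.04,0,0.045],
    [0,0,-0.02,0,0.045]
  ]
}}

```text
clock: 7.58
tool_pos: [0.6075, -0.0187, 0.3527]
eef_rot: [0.999, -0.054, 0.003, -0.0]
contact_force: [0.8, -0.7, 0.9]
opening: 0.513
finger_force: 0.0
```

Call:
{"name": "move_arm", "arguments": {
  "rows": [
    [-0.03,0,0,0,0.05],
    [-0.04,0,0,0,0.05],
    [-0.04,0,0,0,0.05],
    [-0.02,0,0,0,0.05],
    [0,0,0,0,0.05],
    [0,0,0,0,0.05]
  ]
}}

```text
clock: 8.08
tool_pos: [0.4769, -0.0043, 0.3489]
eef_rot: [0.999, -0.054, 0.0, 0.0]
contact_force: [0.1, -0.5, 0.7]
opening: 0.566
finger_force: 0.0
```

Run:
```python
from h import *
t,M=pose(); s=snap('wrist','w4'); snap('top','t4')
im=cv2.imread('pics/w4.png'); cv2.imwrite('pics/w4b.png',cv2.resize(im,None,fx=1.25,fy=1.25,interpolation=cv2.INTER_CUBIC))
```

```text
t 8.0833 tcp [ 0.4769 -0.0043  0.3489] th -6.18 z [ 1.e-04 -1.e-04 -1.e+00] F [ 0.1 -0.5  0.7] op 49.9 ff 0.0 q7 -1.7
```

View pics/w4b.png

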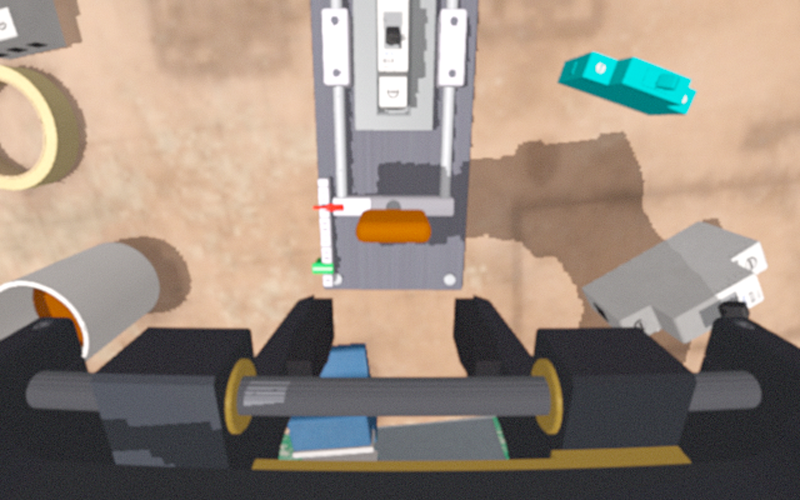

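The wrist view shows the breaker in the slot (393,60), the handle at (394,226), the pointer at (328,207) and the mark clip at (323,268).

Run:
```python
from h import *
np.set_printoptions(suppress=True,precision=4)
s=load('w4'); t,M=pose(); g=np.array(t['tool_pos'])+M.apply([0,0,.147])
T=lambda P:M.inv().apply(P-g)
uv=[(x,y) for x in range(270,360) for y in range(150,205)]
P=at_depth(s,uv); H=P[(P[:,2]>.098)&(P[:,2]<.115)]; L=T(H); print('handle top',len(H),np.percentile(H[:,2],[5,50,95]),'tool x',np.percentile(L[:,0],[1,50,99]),'y',np.percentile(L[:,1],[1,99]))
hsv=cv2.cvtColor(s['color'],cv2.COLOR_RGB2HSV)
def blob(lo,hi,box):
    m=cv2.inRange(hsv,lo,hi); u0,v0,u1,v1=box; ys,xs=np.nonzero(m[v0:v1,u0:u1]); return xs+u0,ys+v0
x,y=blob((0,150,100),(6,255,255),(245,155,280,175)); print('red',x.min(),x.max(),y.mean(),len(x))
x2,y2=blob((45,100,60),(80,255,255),(240,200,275,225)); print('green',x2.min(),x2.max(),y2.mean(),y2.min(),y2.max())
p=T(at_z(s,[(x.mean(),y.mean())],.028))[0]; k=T(at_z(s,[(x2.mean(),y2.mean())],.023))[0]; print('ptr',p,'mark',k,'draw',p[0]-k[0])
b=at_depth(s,[(394/1.25,85/1.25),(394/1.25,105/1.25),(394/1.25,60/1.25)]); print('breaker',b,T(b))
S=load('t4'); Q=at_depth(S,[(u,v) for u in range(300,316) for v in range(180,220)]); print('top z',np.percentile(Q[:,2],[50,70,80,90,97,100]))
```

```text
t 8.1833 tcp [ 0.4787 -0.0044  0.3488] th -6.21 z [ 0.0025 -0.0001 -1.    ] F [ 0.4  0.2 -0.4] op 49.6 ff 0.0 q7 -1.7
handle top 1042 [0.0993 0.1028 0.1044] tool x [0.004  0.0122 0.0177] y [-0.0212  0.0222]
red 251 273 165.40625 64
green 250 266 213.57954545454547 207 218
ptr [ 0.0114 -0.0485  0.1738] mark [-0.0408 -0.058   0.1787] draw 0.05219200596176804
breaker [[ 0.5764 -0.0163  0.0622]
 [ 0.5643 -0.015   0.0611]
 [ 0.5888 -0.0176  0.0781]] [[0.0977 0.0013 0.1399]
 [0.0855 0.0013 0.1409]
 [0.1103 0.0013 0.124 ]]
top z [0.0814 0.5389 0.5586 0.5694 0.5782 1.3255]
```

Call:
{"name": "move_arm", "arguments": {
  "rows": [
    [0.011,0,0,0,0.045],
    [0,0,0,-0.12,0.045],
    [0,0,0,-0.12,0.045],
    [0,0,0,-0.12,0.045],
    [0,0,0,-0.12,0.045],
    [0,0,0,-0.12,0.045],
    [0,0,0,-0.12,0.045],
    [0,0,0,-0.12,0.045],
    [0,0,0,-0.12,0.045],
    [0,0,0,-0.12,0.045]
  ]
}}

```text
clock: 9.02
tool_pos: [0.4898, -0.0058, 0.3485]
eef_rot: [0.883, 0.469, 0.001, 0.0]
contact_force: [-0.5, 0.2, -0.9]
opening: 0.512
finger_force: 0.0
```

Call:
{"name": "move_arm", "arguments": {
  "rows": [
    [0,0,0.01,-0.12,0.045],
    [0,0,0.01,-0.12,0.045],
    [0,0,0.01,-0.12,0.045],
    [0,0,0.01,-0.12,0.045],
    [0,0,0,0,0.045],
    [0,0,0,0,0.045],
    [0,0,0,0,0.045],
    [0,0,0,0,0.045]
  ]
}}

```text
clock: 9.68
tool_pos: [0.4889, -0.0055, 0.3091]
eef_rot: [0.749, 0.663, 0.001, 0.001]
contact_force: [-0.4, -1.3, 0.1]
opening: 0.51
finger_force: 0.0
```

Run:
```python
from h import *
np.set_printoptions(suppress=True,precision=4)
todo([.490,-.006,.084],83.7); s=snap('wrist','w5'); t,M=pose(); g=np.array(t['tool_pos'])+M.apply([0,0,.147])
uv=[(x,y) for x in range(0,640,1) for y in range(0,330)]
P=at_depth(s,uv); L=M.inv().apply(P-g); H=L[(P[:,2]>.098)&(P[:,2]<.115)&(abs(P[:,0]-.49)<.03)&(abs(P[:,1]+.006)<.04)]
print('handle top',len(H),'x',np.percentile(H[:,0],[1,99]) if len(H) else '','y',np.percentile(H[:,1],[1,50,99]) if len(H) else '')
S=load('top'); uv=[(x,y) for x in range(255,292) for y in range(275,315)]; V=at_depth(S,uv); print('vise z',V[:,2].max(),V[:,:2].min(0),V[:,:2].max(0))
```

```text
t 9.6833 tcp [ 0.4889 -0.0055  0.3091] th 83.04 z [ 0.0016 -0.0001 -1.    ] F [-0.4 -1.3  0.1] op 44.9 ff 0.0 q7 -0.7
grasp [ 0.4891 -0.0055  0.1621] shift [-0.0004  0.0008  0.0781] spin -0.0114
t 9.7333 tcp [ 0.4887 -0.0055  0.3091] th 83.08 z [ 0.0015 -0.0002 -1.    ] F [-0.4 -0.3  0.3] op 44.8 ff 0.0 q7 -0.69
handle top 1318 x [-0.0205  0.022 ] y [-0.0057  0.0012  0.0079]
vise z 1.3255354680445124 [ 0.2656 -0.0302] [0.4089 0.1271]
```

Call:
{"name": "move_arm", "arguments": {
  "rows": [
    [0,0.001,0.015,-0.011,0.045],
    [0,0,0.025,0,0.045],
    [0,0,0.02,0,0.045],
    [0,0,0.01,0,0.045],
    [0,0,0.008,0,0.045],
    [0,0,0,0,0.045],
    [0,0,0,0,0.045]
  ]
}}

```text
clock: 10.32
tool_pos: [0.4894, -0.0055, 0.2309]
eef_rot: [0.744, 0.668, 0.0, 0.0]
contact_force: [-0.2, -0.0, -0.5]
opening: 0.508
finger_force: 0.0
```

Call:
{"name": "move_arm", "arguments": {
  "rows": [
    [0,0,0,0,0.005],
    [0,0,0,0,0.005],
    [0,0,0,0,0.005],
    [0,0,0,0,0.005],
    [0,0,0,0,0.005],
    [0,0,0,0,0.005]
  ],
  "newtons": 40
}}

```text
clock: 10.82
tool_pos: [0.4907, -0.006, 0.2311]
eef_rot: [0.745, 0.668, 0.002, 0.001]
contact_force: [4.4, -1.2, 0.7]
opening: 0.156
finger_force: 40.0
```

Run:
```python
from h import *
todo([.490,-.006,.084],83.7)
```

```text
t 10.8167 tcp [ 0.4907 -0.006   0.2311] th 83.75 z [ 4.1e-03  3.0e-04 -1.0e+00] F [ 4.4 -1.2  0.7] op 13.7 ff 40.01652182840189 q7 -0.77
grasp [ 0.4913 -0.0059  0.0841] shift [-0.0002 -0.0013  0.0001] spin 0.0009
```

Call:
{"name": "move_arm", "arguments": {
  "rows": [
    [0,-0.004,0,0,0.005],
    [0,-0.007,0,0,0.005],
    [0,-0.008,0,0,0.005],
    [0,-0.008,0,0,0.005],
    [0,-0.008,0,0,0.005],
    [0,-0.007,0,0,0.005],
    [0,-0.004,0,0,0.005],
    [0,0,0,0,0.005],
    [0,0,0,0,0.005]
  ]
}}

```text
clock: 11.57
tool_pos: [0.4472, -0.0011, 0.2311]
eef_rot: [0.745, 0.667, 0.004, 0.003]
contact_force: [11.3, -3.7, -4.0]
opening: 0.157
finger_force: 40.0
```

Run:
```python
from h import *
todo([.490,-.006,.084],83.7); snap('wrist','w6'); snap('scene','s6')
a=cv2.imread('pics/w6.png'); b=cv2.imread('pics/s6.png')[220:270,300:400]
a=cv2.resize(a,(560,350)); b=cv2.resize(b,(500,250),interpolation=cv2.INTER_CUBIC)
c=np.zeros((600,560,3),np.uint8); c[:350]=a; c[350:,:500]=b; cv2.imwrite('pics/c6.png',c)
```

```text
t 11.5667 tcp [ 0.4472 -0.0011  0.2311] th 83.7 z [ 9.1e-03  5.0e-04 -1.0e+00] F [11.3 -3.7 -4. ] op 13.9 ff 40.04379239282571 q7 -0.83
grasp [ 0.4486 -0.0011  0.0841] shift [-0.0004  0.0417  0.0004] spin -0.0
```

View pics/c6.png

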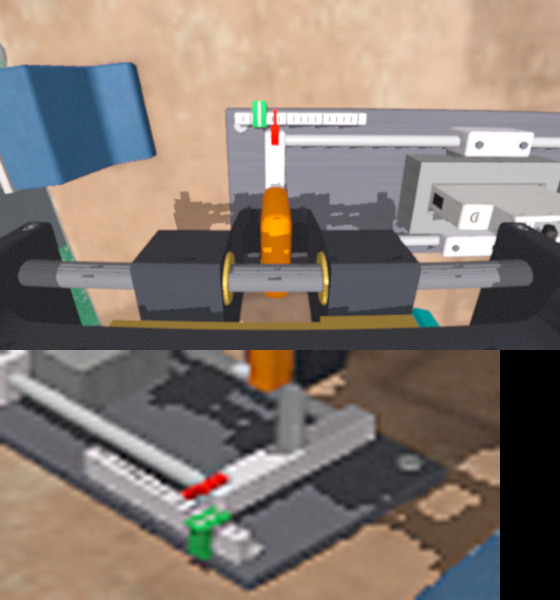

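The wrist view shows the pointer at (275,125) and the green clip at (260,113), so the pointer still has about 10 mm to go. The scene crop agrees.

```bash
cat >> h.py <<'E'
def gap(f,z=(.028,.023)):
    s=load(f); hsv=cv2.cvtColor(s['color'],cv2.COLOR_RGB2HSV); hsv[200:]=0; hsv[:, :200]=0; hsv[:,480:]=0
    red=cv2.inRange(hsv,(0,170,90),(5,255,255))|cv2.inRange(hsv,(175,170,90),(180,255,255)); gr=cv2.inRange(hsv,(45,100,50),(85,255,255))
    u=np.array([np.cos(np.radians(-6.3)),np.sin(np.radians(-6.3)),0]); out=[]
    for m,zz in((red,z[0]),(gr,z[1])):
        ys,xs=np.nonzero(m); P=at_z(s,np.c_[xs,ys].astype(float),zz); a=P@u
        print('px',xs.min(),xs.max(),ys.min(),ys.max(),len(xs),'u',np.round(np.percentile(a,[0,2,50,98,100]),4),a.mean().round(4),'mid',round((np.percentile(a,2)+np.percentile(a,98))/2,4)); out.append((xs,ys,a))
    return out
E
python3 - <<'E'
from h import *
o=gap('w6')
xs,ys,a=o[0]
for y in range(ys.min(),ys.max()+1): print(y,xs[ys==y].min(),xs[ys==y].max(),a[ys==y].mean().round(4),end='; ')
print(); xs,ys,a=o[1]
for y in range(ys.min(),ys.max()+1): print(y,xs[ys==y].min(),xs[ys==y].max(),a[ys==y].mean().round(4),end='; ')
E
```

```text
px 309 318 126 164 204 u [0.4421 0.4427 0.445  0.4474 0.4474] 0.4449 mid 0.445
px 288 304 115 145 369 u [0.4295 0.4299 0.4356 0.4392 0.4392] 0.4346 mid 0.4345
126 313 315 0.445; 127 313 315 0.445; 128 313 315 0.445; 129 313 314 0.4447; 130 314 314 0.445; 131 314 314 0.445; 132 314 314 0.445; 133 313 314 0.4447; 134 313 314 0.4447; 135 313 314 0.4447; 136 313 314 0.4447; 137 313 314 0.4447; 138 313 314 0.4447; 139 314 314 0.445; 140 314 314 0.445; 141 313 315 0.445; 142 313 315 0.445; 143 311 317 0.445; 144 309 318 0.4447; 145 309 318 0.4447; 146 310 318 0.4449; 147 310 318 0.445; 148 310 318 0.445; 149 310 318 0.445; 150 310 317 0.4447; 151 310 317 0.4447; 152 311 317 0.445; 153 311 317 0.445; 154 311 317 0.445; 155 310 317 0.4447; 156 310 317 0.4447; 157 311 317 0.445; 158 311 317 0.445; 159 311 317 0.445; 160 311 317 0.445; 161 311 317 0.445; 162 311 317 0.445; 163 311 317 0.445; 164 311 317 0.445; 
115 290 302 0.4345; 116 289 303 0.4346; 117 288 303 0.4343; 118 288 304 0.4346; 119 288 304 0.4346; 120 289 304 0.435; 121 289 304 0.435; 122 288 304 0.4346; 123 288 304 0.4346; 124 288 304 0.4346; 125 288 304 0.4346; 126 288 304 0.4346; 127 288 304 0.4346; 128 289 304 0.435; 129 289 303 0.4346; 130 289 303 0.4346; 131 289 303 0.4345; 132 289 303 0.4345; 133 289 303 0.4345; 134 289 303 0.4345; 135 289 303 0.4345; 136 289 303 0.4345; 137 289 303 0.4344; 138 289 303 0.4344; 139 289 303 0.4344; 140 289 303 0.4342; 141 289 303 0.4342; 142 289 304 0.4346; 143 288 304 0.4343; 144 289 304 0.4347; 145 291 303 0.435;
```

Call:
{"name": "move_arm", "arguments": {
  "rows": [
    [0,-0.003,0,0,0.005],
    [0,-0.004,0,0,0.005],
    [0,-0.002,0,0,0.005],
    [0,-0.001,0,0,0.005],
    [0,0,0,0,0.005],
    [0,0,0,0,0.005],
    [0,0,0,0,0.005],
    [0,0,0,0,0.005]
  ]
}}

```text
clock: 12.33
tool_pos: [0.4381, -0.0002, 0.231]
eef_rot: [0.745, 0.667, 0.004, 0.003]
contact_force: [11.3, -4.0, -4.0]
opening: 0.155
finger_force: 40.1
```

Run:
```python
from h import *
snap('wrist','w7'); gap('w7'); pose()
```

```text
px 309 318 127 164 183 u [0.4333 0.4339 0.4362 0.4386 0.4386] 0.4361 mid 0.4362
px 303 319 115 145 254 u [0.4297 0.4298 0.4322 0.4387 0.4392] 0.4335 mid 0.4342
t 12.3833 tcp [ 4.381e-01 -2.000e-04  2.311e-01] th 83.67 z [ 1.090e-02  8.000e-04 -9.999e-01] F [12.1 -4.  -4.2] op 13.9 ff 40.05069258681033 q7 -0.84
```

Call:
{"name": "move_arm", "arguments": {
  "rows": [
    [0,-0.001,0,0,0.005],
    [0,-0.0008,0,0,0.005],
    [0,0,0,0,0.005],
    [0,0,0,0,0.005],
    [0,0,0,0,0.005],
    [0,0,0,0,0.005],
    [0,0,0,0,0.005]
  ]
}}

```text
clock: 12.97
tool_pos: [0.4364, 0.0, 0.2311]
eef_rot: [0.745, 0.667, 0.004, 0.003]
contact_force: [11.0, -5.1, -3.8]
opening: 0.152
finger_force: 40.1
```

Run:
```python
from h import *
snap('wrist','w8'); gap('w8'); pose(); snap('scene','s8')
a=cv2.imread('pics/w8.png')[90:190,240:390]; b=cv2.imread('pics/s8.png')[150:280,240:400]
a=cv2.resize(a,(450,300),interpolation=cv2.INTER_CUBIC); b=cv2.resize(b,(350,284),interpolation=cv2.INTER_CUBIC)
c=np.zeros((300,800,3),np.uint8); c[:,:450]=a; c[:284,450:]=b; cv2.imwrite('pics/c8.png',c)
```

```text
px 309 318 126 164 181 u [0.4317 0.4322 0.4346 0.4366 0.4369] 0.4345 mid 0.4344
px 305 322 115 145 288 u [0.4293 0.4299 0.4329 0.4388 0.4394] 0.4343 mid 0.4343
t 13.0167 tcp [0.4364 0.     0.231 ] th 83.66 z [ 1.100e-02  8.000e-04 -9.999e-01] F [12.2 -4.1 -4. ] op 13.7 ff 40.051734005101025 q7 -0.85
```

View pics/c8.png

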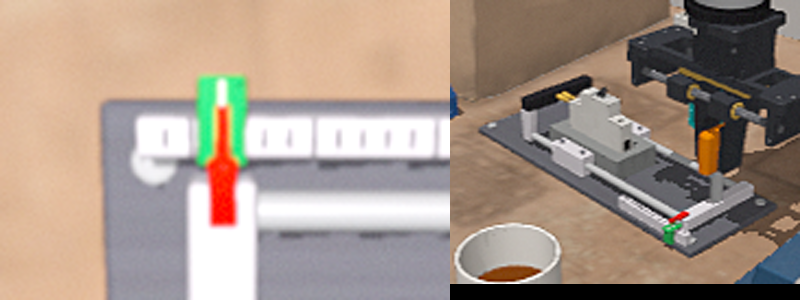

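The pointer (222,130) lies on the clip's white middle line (222,90), within about 0.3 mm. The breaker stands seated in the nest and the handle is held, so I'm handing the job in.

```bash
python3 -c "
from plant import r
print(r.finish_job())"
```

```text
the job is handed in; nothing more can be done
None
```

The breaker is standing fully down in the slot and released, and the arm is holding the handle out with the pointer on the mark's middle line (about 0.3 mm by the wrist camera); I handed the job in at 13 s and it gave no verdict.

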